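# Close and pin a hinged casting mould and hold it shut

## Task

Set the loose plaster middle piece flat on the lower half of the hinged mould case, with its two end holes over the two knobs, and swing the top half down over it. Then take the steel register pin out of the tool rack and push it down through the hole in the top half's tongue into the hole of the front post until its collar bears on the tongue. Finish while still gripping the pin and pressing it down, firmly enough that the lift springs are overcome and the mould stays squeezed shut, so that I can put the clamps on; leave everything else on the bench where it is.

Things in the scene. Friction and masses are not known exactly. Their poses are not given: they have to be found in the camera images.
- press: Hinged mould case, fixed to the bench: plywood bed 250 x 160 x 12 mm. Origin: centre of the bed's underside; x runs from its front post to its hinge, z up. On it: lower half 112 x 100 mm, top 42 mm above the bench; wooden front post 36 x 40 mm at x = -100 mm, top at 98 mm; two spring housings 18 mm wide at x = -58, y = +-61 mm, whose brass caps reach up to 95 mm; hinge blocks at x = +92 mm.
- seat (a point): Centre of the lower half's flat top, 42 mm above the bench (3 mm from the press origin towards -x). Two round plaster knobs (12 mm wide, domed, 9 mm high) stand on this face, 37.5 mm either side of this point along the press's x.
- middle: Loose middle piece of the mould: plaster plate 104 (x) x 64 (y) x 28 (z) mm, about 200 g, with a 43 mm round hole in the middle and a 15.5 mm round through hole 37.5 mm either side of it along x, which fit over the two knobs; either way round fits. Origin: centre of its underside. At the start it lies flat on the bench.
- hinge (a joint): Angle of the top half, rad: 0 = closed flat on the seated middle piece, grows as it opens; starts open, leaning back (1.68 to 1.80, stop at 1.85). Damped: leaned back it stays; pulled forward below about 1.2 it sinks by itself in 1 to 5 s onto the two lift springs, at about 0.045 (tongue some 8 mm high). Pressing the tongue down from there to 0 takes about 5 N; let go, it rises again.
- hinge_axis (a point): Middle of the hinge axis, 94 mm above the bench, at x = +90 mm in the press frame. The axis runs along the press's y.
- top_half: Swinging top half, about 0.4 kg. Origin on the hinge axis; x lies in the board, towards the hinge; z is its outer (upper) side, which faces away from the robot when open. Plywood board x -160 to -10 mm, 140 mm wide, z -6 to +6; plaster under it x -145 to -41, 100 mm wide, z -24 to -6; steel tongue x -210 to -134 mm, 40 mm wide, z +6 to +12, sticking out 50 mm beyond the board.
- tongue_hole (a point): Centre of the 13 mm round hole in the tongue, on the tongue's upper face, 190 mm from the hinge axis. With the top half closed it lies 106 mm above the bench, straight over the hole of the post.
- post_hole (a point): Centre of the mouth of the 13 mm round hole in the top of the front post, 98 mm above the bench; the hole goes straight down 62 mm.
- pin: Register pin, about 90 g: round steel shank 10 mm thick, 60 mm long, with a tapered nose (last 8 mm, down to 3.6 mm); flat steel collar 26 mm wide, 5 mm thick; round wooden grip 20 mm thick, 44 mm long. Origin: end of the nose; z towards the grip (collar 60 to 65 mm, grip 65 to 109 mm). Stands upright in one of the rack's three holes, its collar on the rack's top, 70 mm above the bench.
- pin_tip (a point): End of the pin's nose (same point as the pin's origin).
- rack: Wooden tool rack fixed to the bench, 56 (x) x 200 (y) x 70 (z) mm, origin: centre of its underside; three 14.5 mm round holes in its top, at its middle and 70 mm either side along its y. The pin and two modelling tools stand in them in any order.
- old_mould: bystander: plain plaster block 70 x 60 x 45 mm, no through holes, origin under its centre
- loop_tool: bystander: wooden modelling tool with a wire loop, standing in the rack, 124 mm long
- dabber: bystander: wooden modelling tool with a grey ball, standing in the rack, 117 mm long
- bisque_vase: bystander: small white vase, 135 mm tall, 80 mm across
- oil_bottle: bystander: green bottle, 150 mm tall, 54 mm across
- small_cup: bystander: small white cup, 55 mm tall, 64 mm across
- brush_jar: bystander: white jar of brushes, 72 mm across, 85 mm to its rim, brushes up to about 200 mm
- bar_clamp: bystander: steel bar clamp lying flat, 200 mm long, 16 mm high
There are look-alikes about, which are no part of the job. What is shaped like the middle but red or yellow is not meant.

How it is judged:
By the outcome, as a careful person would: the job done as asked, in the order asked, and still so for the second after the job is handed in, while the arm keeps its last pose, push and grip.
It also fails if it takes over 72 s, if anything falls off the work surface, if the arm or the gripper's body presses on something with over 40 N, if the wrist force passes 120 N, or if a joint passes its speed limit or range.

## Robot

A 6-joint arm with a two-finger parallel gripper is mounted at the origin on the work surface. World frame = base frame: x ahead of the robot, y to its left, z up, the work surface at z = 0. Lengths are in m, angles in rad, forces in N, time in s.
With the tool pointing down it reaches from about 0.375 to 0.975 m from the base axis. Payload 3.8 kg.
Tool frame: the origin (TCP) lies midway between the tips of the shut fingers; the grasp point (between the pads) lies 19 mm behind it; x points along the fingers, y is the direction in which the jaws open and shut, and the axes are right-handed (so a half turn about x gives the same grasp; the last joint's range is limited). The gripper opens to 88 mm and grips with 3 to 60 N. Pads are 18 mm wide; open, the fingers measure 123 mm over their backs; the gripper's body (75 mm by 187 mm) begins 45 mm behind the grasp point.
Start: joints at [-1.161, 0.264, 1.604, -0, 1.274, -0.037], TCP at [0.292, -0.609, 0.239] pointing down, gripper open.
Joint ranges: [-2.63, 2.63], [-0.94, 2.18], [0.31, 2.57], [-1.31, 4.45], [0, 2.66], [-2.55, 2.55]. Speed limits (rad/s): [2.57, 2.57, 3.14, 3.14, 3.14, 3.14].

## Interface

Orientations are given as a rotation vector (axis times angle).
In Python, from cell import manip, inverse_kinematics, cams, order gives the robot as it stands. Calls block until the motion is done:
- manip.move_pose(position, orientation): joint-space move of the TCP to a pose.
- manip.move_linear(position, rate=0.15, rot=None): straight line of the TCP; rot=None keeps the orientation; rate is the mean speed in m/s.
- manip.set_joints(angles): joint-space move.
- manip.set_gripper(opening, force=None): finger opening in m; force is the grip in N (None keeps the last); returns when the fingers have stopped.
- manip.dwell(seconds).
- inverse_kinematics(position, orientation): joint angles nearest the present ones, or None.
- manip.state(): the state.
- cams.capture(name): name is "scene" or "top" or "wrist"; returns a dict with "image" (384x512x3 uint8, blue, green, red), "z_map" (384x512 float32, m along the optical axis (not along the pixel's ray), 0 where there is no reading), "intrinsics" (3x3 intrinsics, pixels), "position" and "orientation" of the camera in the world; the wrist camera has in their place "T_tool_cam" (4x4, takes a point from camera to tool coordinates, whose origin is the TCP and whose axes are the tool frame's). Camera axes: x right, y down, z forward; pixel columns grow to the right and rows downward; lengths in m; the calibration is good to about 2 mm. A picture is of the moment at which its call begins: read the wrist's pose just before it.
A pose or a line that the arm cannot do raises manip.IKError and nothing moves.
- order.close_job(): hands the job in, once; it reports no verdict.
The state is a dict: "clock": time; "joint_pos": joint angles; "joint_velocities": joint speeds; "tau": joint torques, N m; "tool_pos": TCP position; "tcp_rot": TCP orientation; "contact_force": force on the tool from outside, world axes, zero at the start; "moment": the same for the moment, N m; "gripper_width": finger opening in m.
Only numpy, scipy, OpenCV 4.12 (cv2) and the standard library are available. Lean on these libraries where they do the work, as an engineer would, in place of code of your own. Each camera call takes 0.05 s, during which the arm holds its last target. There are 200 camera calls.

## Working session

There is one attempt and no reset: what is moved stays moved. The work goes in short steps, each a Python script; the robot and the scene stay as the last script left them, time stands still between calls to the robot, and variables do not carry over. Pictures are saved under pics/ and viewed, about 8 in all and at most 12, crops included, and the job is handed in when it is done.

```bash
ls; mkdir -p pics; cat > h.py <<'E'
import numpy as np, cv2, pickle
from scipy.spatial.transform import Rotation as R
def Tcam(c, st=None):
    T=np.eye(4)
    if 'T_tool_cam' in c:
        W=np.eye(4); W[:3,:3]=R.from_rotvec(st['tcp_rot']).as_matrix(); W[:3,3]=st['tool_pos']
        return W@np.array(c['T_tool_cam'])
    o=np.array(c['orientation'])
    T[:3,:3]=o if o.shape==(3,3) else R.from_rotvec(o).as_matrix()
    T[:3,3]=c['position']; return T
def cloud(c,T):
    z=c['z_map']; K=np.array(c['intrinsics']); v,u=np.mgrid[:z.shape[0],:z.shape[1]]
    P=np.stack([(u-K[0,2])/K[0,0]*z,(v-K[1,2])/K[1,1]*z,z],-1)@T[:3,:3].T+T[:3,3]
    P[z==0]=np.nan; return P
def ray(c,T,uv,h):
    K=np.array(c['intrinsics']); d=T[:3,:3]@np.array([(uv[0]-K[0,2])/K[0,0],(uv[1]-K[1,2])/K[1,1],1])
    return T[:3,3]+d*(h-T[2,3])/d[2]
E
python3 - <<'E'
from cell import manip,cams
from h import *
for n in('scene','top'):
    c=cams.capture(n); pickle.dump(c,open(n+'.pkl','wb')); cv2.imwrite(f'pics/{n}0.png',cv2.resize(c['image'],(800,600)))
    print(n,c['position'],c['orientation'],c['intrinsics'])
s=manip.state();print(s)
E
```

```text
pics
scene [ 0.96771478 -0.58689693  0.64326616] [-2.14185169 -0.58114847  0.28391877] [[401.50032419   0.         256.00968753]
 [  0.         401.50032419 187.46873468]
 [  0.           0.           1.        ]]
top [0.39558223 0.06128513 1.16463957] [-2.12758369  2.17121484 -0.17874398] [[467.24935887   0.         258.09249595]
 [  0.         467.24935887 194.23821417]
 [  0.           0.           1.        ]]
{'clock': 0.1, 'joint_pos': array([-1.16089585e+00,  2.64687166e-01,  1.60519803e+00, -2.24565590e-05,
        1.27365675e+00, -3.68840320e-02]), 'joint_velocities': array([-0.00020043, -0.00290343, -0.00120328, -0.00215625, -0.00108697,
       -0.00118217]), 'tau': array([ 3.60426147e-04, -5.03618181e+01, -3.58070827e+01,  7.30560254e-02,
        2.33363151e-02, -5.32468619e-05]), 'tool_pos': array([ 0.29140423, -0.60818261,  0.23752746]), 'tcp_rot': array([ 1.97403136,  0.45049836, -1.97480592]), 'contact_force': array([0.51336263, 0.67310679, 0.18556977]), 'moment': array([ 0.01312562, -0.06440242,  0.03559908]), 'gripper_width': 0.08794199084986766}
```

View pics/top0.png

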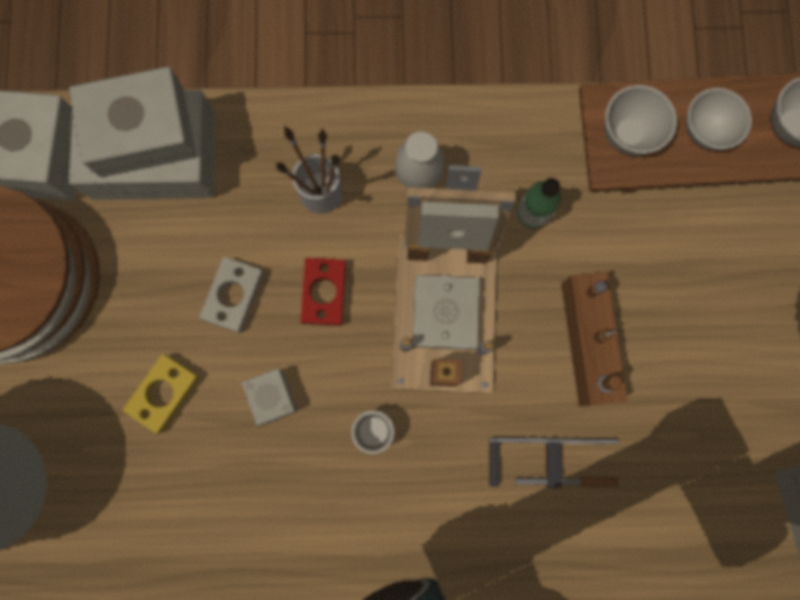

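View pics/scene0.png

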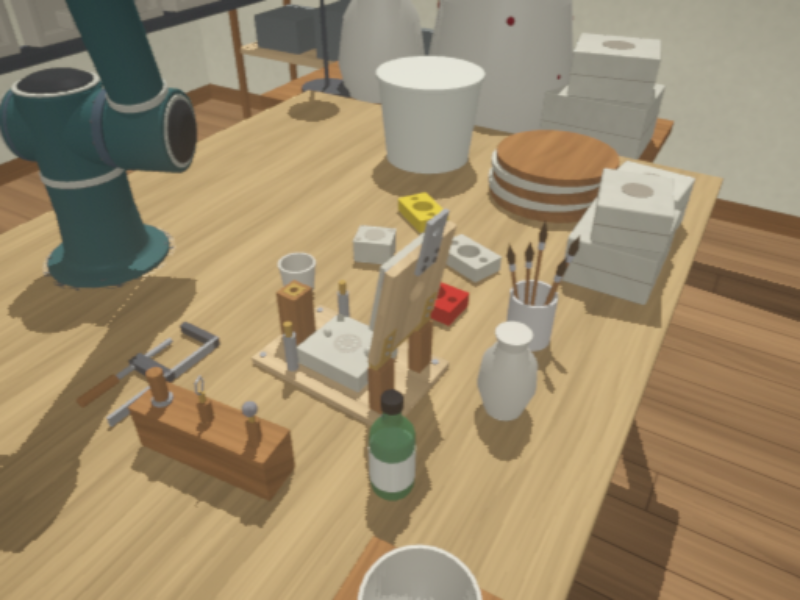

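The top view shows four candidates. The white plate with three holes is at (232,294), the same shape in red at (324,291) and in yellow at (160,393), and a plain block at (268,397). The white plate fits the description. The pin, with its collar and wooden grip, is the rack's near tool at (612,383). The press is at (446,310) with its post at the robot's side. I'll measure these and crop the plate and the rack to confirm.

```bash
python3 - <<'E'
from h import *
c=pickle.load(open('top.pkl','rb')); T=Tcam(c); P=cloud(c,T); im=c['image']
print('axes',T[:3,:3].round(2).tolist())
hsv=cv2.cvtColor(im,cv2.COLOR_BGR2HSV)
def sub(u0,v0,u1,v1): 
    m=np.zeros(im.shape[:2],bool); m[int(v0*.64):int(v1*.64),int(u0*.64):int(u1*.64)]=1; return m
white=(hsv[...,1]<60)&(hsv[...,2]>90)
def rect(m,h,name):
    m=m.astype(np.uint8); m=cv2.morphologyEx(m,cv2.MORPH_CLOSE,np.ones((3,3)))
    cs=max(cv2.findContours(m,cv2.RETR_EXTERNAL,cv2.CHAIN_APPROX_NONE)[0],key=cv2.contourArea)[:,0]
    W=np.array([ray(c,T,p,h)[:2] for p in cs]).astype(np.float32); r=cv2.minAreaRect(W*1000)
    b=cv2.boxPoints(r); e=b[1]-b[0]; f=b[2]-b[1]; l=e if np.hypot(*e)>np.hypot(*f) else f
    print(name,r, 'long axis deg',np.degrees(np.arctan2(l[1],l[0])).round(1)); return cs
z=P[...,2]
rect(white&sub(190,250,275,340)&(z>.018)&(z<.04),.028,'plate')
rect(sub(555,260,640,415)&(z>.06)&(z<.08),.07,'rack')
rect(sub(405,262,490,355)&(z>.034)&(z<.056),.042,'lower half')
rect(sub(425,355,470,390)&(z>.09)&(z<.106),.098,'post')
for n,(u,v),h in [('k1',(447,287),.051),('k2',(446,335),.051),('post',(446,371),.098),('housL',(406,344),.095),('housR',(483,350),.095),('pingrip',(614,381),.114),('hole1',(239,271),.028),('hole2',(222,316),.028),('tongue',(463,178),.28)]:
    print(n,ray(c,T,(u*.64,v*.64),h).round(4), P[int(v*.64),int(u*.64)].round(3))
a=cv2.resize(im[150:225,120:180],None,fx=6.6,fy=6.6,interpolation=cv2.INTER_CUBIC)
b=cv2.resize(im[165:265,355:410],None,fx=5,fy=5,interpolation=cv2.INTER_CUBIC)
o=np.zeros((500,a.shape[1]+b.shape[1],3),np.uint8);o[:a.shape[0],:a.shape[1]]=a;o[:,a.shape[1]:]=b;cv2.imwrite('pics/crop1.png',o)
E
```

```text
axes [[-0.02, -0.99, 0.15], [-1.0, 0.02, -0.02], [0.01, -0.15, -0.99]]
plate ((589.960693359375, 314.3396301269531), (64.12645721435547, 103.43170928955078), 69.89935302734375) long axis deg -20.1
rack ((504.6741943359375, -249.66265869140625), (199.56304931640625, 58.842315673828125), 5.15822696685791) long axis deg 5.2
lower half ((549.2669677734375, -30.251697540283203), (113.4582290649414, 118.56757354736328), 86.18607330322266) long axis deg -3.8
post ((457.1265869140625, -16.576908111572266), (39.07011413574219, 34.10646057128906), 88.8124008178711) long axis deg 88.8
k1 [ 0.5897 -0.0253  0.051 ] [ 0.592 -0.025  0.048]
k2 [ 0.515  -0.0215  0.051 ] [ 0.516 -0.021  0.048]
post [ 0.4572 -0.0164  0.098 ] [ 0.462 -0.02   0.031]
housL [0.4982 0.041  0.095 ] [0.498 0.043 0.097]
housR [ 0.4871 -0.072   0.095 ] [ 0.489 -0.075  0.071]
pingrip [ 0.437  -0.2566  0.114 ] [ 0.439 -0.254  0.117]
hole1 [0.6256 0.3012 0.028 ] [0.631 0.308 0.008]
hole2 [0.5543 0.3269 0.028 ] [0.559 0.333 0.002]
tongue [ 0.6888 -0.0319  0.28  ] [ 0.784 -0.061  0.001]
```

View pics/crop1.png

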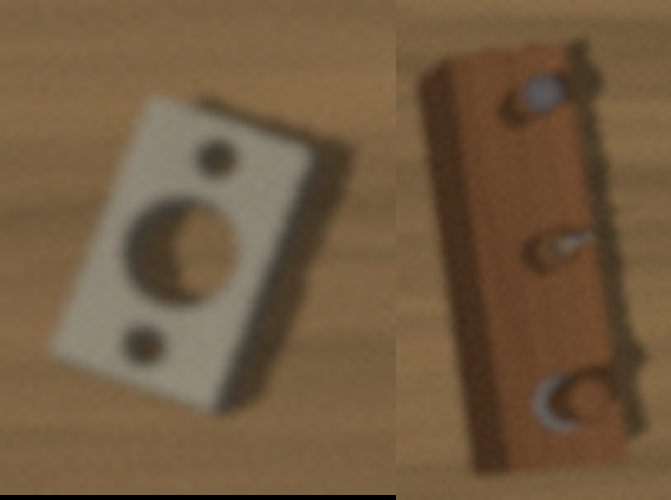

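The crop confirms the white plate with three holes, upright at crop (185,250). It also confirms the pin by its collar and wooden grip at (580,398); the loop tool and the ball dabber are further up the rack. The sizes agree: plate 64x103 mm, rack 200x59 mm, knobs 75 mm apart. Next I'll take close wrist looks at the press and the plate.

```bash
cat >> h.py <<'E'
def down(deg):
    y=np.array([np.cos(np.radians(deg)),np.sin(np.radians(deg)),0]); x=np.array([0,0,-1.]); 
    return R.from_matrix(np.stack([x,y,np.cross(x,y)],1)).as_rotvec()
def best(ik,p,deg):
    c=[(abs(q[5]),r.tolist(),q) for r in (down(deg),down(deg+180)) if (q:=ik(p,r)) is not None]
    return np.array(min(c,key=lambda t:t[0])[1])
def wcap(manip,cams,name):
    s=manip.state(); c=cams.capture('wrist'); c['T']=Tcam(c,s); pickle.dump(c,open(name+'.pkl','wb')); cv2.imwrite(f'pics/{name}.png',c['image']); return c
E
python3 - <<'E'
from cell import manip,cams,inverse_kinematics as ik
from h import *
p=[.46,-.02,.30]; r=best(ik,p,86); print(r,ik(p,r))
manip.move_pose(p,r); c=wcap(manip,cams,'w_press'); print(np.array(c['T_tool_cam']).round(3), c['intrinsics'])
p=[.55,.314,.25]; r=best(ik,p,69.9); print(ik(p,r))
manip.move_pose(p,r); c=wcap(manip,cams,'w_plate'); print(manip.state()['clock'],c['T'].round(3))
a=np.hstack([cv2.imread('pics/w_press.png'),cv2.imread('pics/w_plate.png')]); cv2.imwrite('pics/w1.png',cv2.resize(a,(800,300)))
E
```

```text
[-2.18587213  0.07633234  2.18587213] [-9.75566342e-02 -1.86038447e-01  1.95833621e+00 -4.44089210e-16
  1.36929489e+00  1.54305286e+00]
[[ 0.001 -0.284  0.959 -0.146]
 [ 1.     0.001 -0.     0.002]
 [-0.001  0.959  0.284 -0.073]
 [ 0.     0.     0.     1.   ]] [[313.86843139   0.         255.21276338]
 [  0.         313.86843139 189.26861518]
 [  0.           0.           1.        ]]
[ 4.79427752e-01  1.79284144e-01  1.68533573e+00 -4.44089210e-16
  1.27697278e+00 -7.40557395e-01]
4.3667 [[ 0.344  0.9    0.269  0.48 ]
 [ 0.939 -0.33  -0.098  0.337]
 [ 0.001  0.286 -0.958  0.396]
 [ 0.     0.     0.     1.   ]]
```

View pics/w1.png

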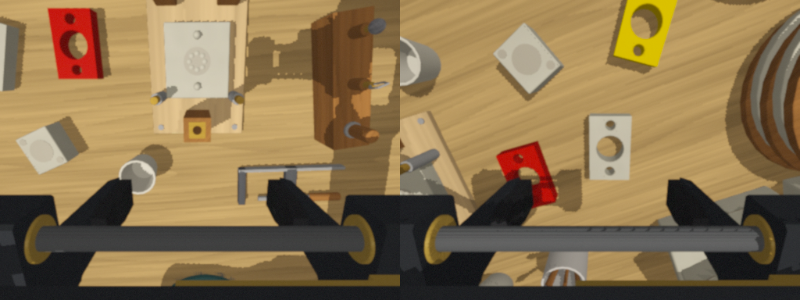

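The left wrist view shows the press lower half at (197,60), its knobs at (197,34) and (196,87), and the post hole at (197,129). The right view shows the white plate at (609,147). I'll measure both by contours.

```bash
cat > m.py <<'E'
from h import *
def load(n): 
    c=pickle.load(open(n+'.pkl','rb')); return c,c['T'],cv2.cvtColor(c['image'],cv2.COLOR_BGR2HSV)
def box(c,sl,s=(0,60,100)):pass
def comp(m,c,T,h,name,amin=20):
    m=m.astype(np.uint8)
    for k in cv2.findContours(m,cv2.RETR_EXTERNAL,cv2.CHAIN_APPROX_NONE)[0]:
        if cv2.contourArea(k)<amin: continue
        W=np.array([ray(c,T,p,h)[:2] for p in k[:,0]]).astype(np.float32)*1000
        r=cv2.minAreaRect(W); M=cv2.moments(k)
        print(name,'px',(round(M['m10']/M['m00'],1),round(M['m01']/M['m00'],1)),'ctr',np.round(r[0],1),'size',np.round(r[1],1),'ang',round(r[2],1))
def win(u0,v0,u1,v1):
    m=np.zeros((384,512),bool); m[v0:v1,u0:u1]=1; return m
E
python3 - <<'E'
from m import *
c,T,h=load('w_plate'); w=(h[...,1]<70)&(h[...,2]>110)
W=win(735-512,140,815-512,236)
comp(W&w,c,T,.028,'plate'); g=cv2.cvtColor(c['image'],cv2.COLOR_BGR2GRAY)
comp(win(255,145,290,170)&(g<130),c,T,.028,'h1',5);comp(win(255,205,285,232)&(g<130),c,T,.028,'h2',5)
print('plate z',np.nanmedian(cloud(c,T)[150:230,245:260,2]))
c,T,h=load('w_press'); P=cloud(c,T); z=P[...,2]; g=cv2.cvtColor(c['image'],cv2.COLOR_BGR2GRAY)
comp(win(200,20,300,130)&(z>.036)&(z<.056),c,T,.042,'lower')
comp(win(230,135,275,185)&(z>.085)&(z<.11),c,T,.098,'post')
comp(win(240,155,262,178)&(g<60),c,T,.098,'posthole',5)
for n in((252,43),(251,111),(252,166)): print(P[n[1]-3:n[1]+4,n[0]-3:n[0]+4].reshape(-1,3)[:, :].mean(0).round(4), ray(c,T,n,.049).round(4))
print('lower z',np.nanmedian(z[60:70,225:235]))
a=cv2.resize(c['image'][20:185,190:320],None,fx=3.6,fy=3.6,interpolation=cv2.INTER_CUBIC); cv2.imwrite('pics/press_crop.png',a)
# top-half angle from scene cam: points with z>.14 near press
c=pickle.load(open('scene.pkl','rb'));P=cloud(c,Tcam(c)).reshape(-1,3)
s=P[(P[:,2]>.16)&(P[:,0]>.55)&(P[:,0]<.85)&(abs(P[:,1]+.03)<.08)]
print(len(s)); 
for a in np.arange(.16,.34,.02):
    q=s[(s[:,2]>a)&(s[:,2]<a+.02)]
    if len(q): print(round(a,2),np.percentile(q[:,0],[5,50,95]).round(3),np.percentile(q[:,1],[2,98]).round(3))
# rack tools height
c=pickle.load(open('top.pkl','rb'));P=cloud(c,Tcam(c)).reshape(-1,3)
s=P[(abs(P[:,0]-.505)<.11)&(abs(P[:,1]+.25)<.05)&(P[:,2]>.08)]
print('rack high',[(round(x,2),s[abs(s[:,0]-x)<.03][:,2].max().round(3)) for x in(.435,.505,.575)])
E
```

```text
plate px (268.1, 187.1) ctr [588.5 314.6] size [ 64.8 105.9] ang 69.7
h1 px (269.3, 159.4) ctr [554.8 327.6] size [11.9 12.1] ang 70.3
h2 px (269.2, 218.0) ctr [624.6 303.6] size [13.   9.1] ang 5.3
plate z 0.02777096195086648
lower px (252.1, 75.8) ctr [553.2 -24.9] size [ 99.8 111.1] ang 86.0
post px (252.2, 165.0) ctr [458.  -18.7] size [39.8 36.9] ang 86.0
[ 0.5914 -0.0276  0.0502] [ 0.5916 -0.0276  0.049 ]
[ 0.5154 -0.0208  0.0492] [ 0.5154 -0.0208  0.049 ]
[ 0.4506 -0.0175  0.0675] [ 0.4466 -0.017   0.049 ]
lower z 0.041757744966278904
2036
0.16 [0.642 0.667 0.674] [-0.1    0.037]
0.18 [0.644 0.671 0.678] [-0.1    0.035]
0.2 [0.648 0.675 0.682] [-0.101  0.036]
0.22 [0.652 0.678 0.689] [-0.101  0.034]
0.24 [0.655 0.68  0.692] [-0.101  0.035]
0.26 [0.689 0.695 0.698] [-0.052 -0.014]
0.28 [0.694 0.698 0.701] [-0.053 -0.013]
rack high [(0.43, np.float64(0.124)), (0.51, np.float64(0.136)), (0.57, np.float64(0.129))]
```

View pics/press_crop.png

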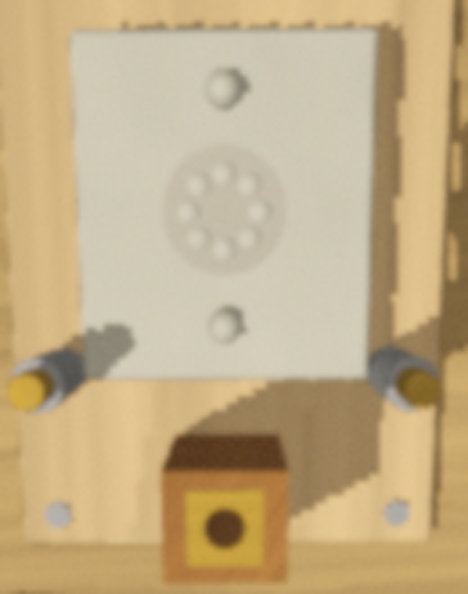

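The press yaw is −4.0° and the seat is at (0.5535,−0.0245); the post and knobs agree to about 1.5 mm. The plate is at (0.589,0.315), −20.2°. I'll grasp it, carry it over the press and look again.

```bash
python3 - <<'E'
from cell import manip,cams,inverse_kinematics as ik
from h import *
r=down(69.8); p=np.array([.5894,.3148,.12]); print(ik(p,r))
manip.move_pose(p,r)
manip.move_linear([p[0],p[1],.006],rate=.1); print(manip.state()['contact_force'].round(1))
manip.set_gripper(0,force=30); s=manip.state(); print('w',s['gripper_width'],s['tool_pos'].round(4))
manip.move_linear([p[0],p[1],.16],rate=.2)
manip.move_linear([.5535,-.0245,.12],rate=.25,rot=down(86))
manip.dwell(.3); s=manip.state(); print(s['clock'],s['gripper_width'],s['tool_pos'].round(4),s['contact_force'].round(1))
c=wcap(manip,cams,'w_hold')
P=cloud(c,c['T'])
cv2.imwrite('pics/w_hold2.png',cv2.resize(c['image'],None,fx=1.5,fy=1.5))
E
```

```text
[ 4.53283034e-01  3.42810484e-01  1.73011368e+00 -4.44089210e-16
  1.06866849e+00 -7.64956784e-01]
[ 0.7 -0.2  0.4]
w 0.06349962185482605 [0.5897 0.315  0.0065]
9.4833 0.0635512010434665 [ 0.5536 -0.0239  0.1201] [-0.  -0.7 -1.2]
```

View pics/w_hold2.png

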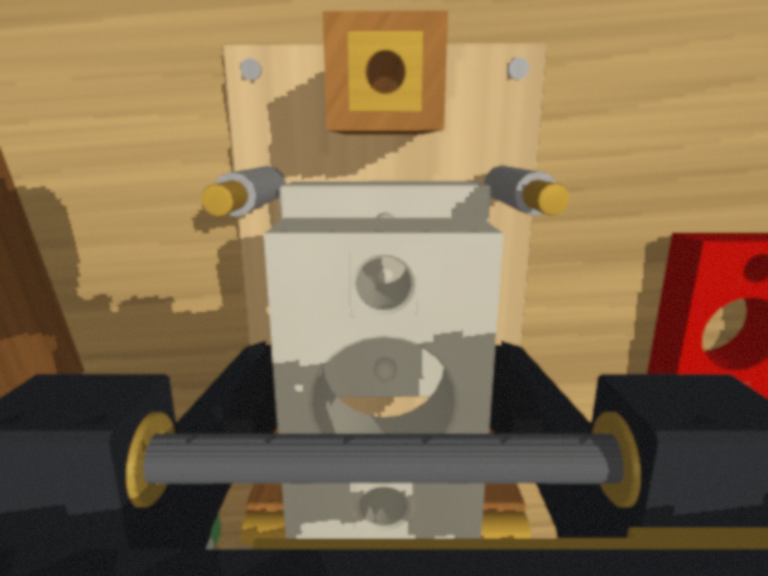

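The held plate is square to the press. Its front hole shows at (385,282), the post hole at (386,72) and a knob just at (386,217). I'll compute the offsets.

```bash
python3 - <<'E'
from m import *
c,T,h=load('w_hold'); P=cloud(c,T); z=P[...,2]; g=cv2.cvtColor(c['image'],cv2.COLOR_BGR2GRAY)
zt=np.nanmedian(z[195:210,190:220]); print('plate top z',zt)
m=win(170,140,340,290)&(abs(z-zt)<.006)
comp(m,c,T,zt,'platetop',500)
comp(win(236,168,278,208)&~(abs(z-zt)<.005),c,T,zt,'fronthole',30)
comp(win(212,0,300,90)&(abs(z-.098)<.008),c,T,.098,'post',100)
comp(win(240,30,275,64)&(g<85),c,T,.098,'posthole',10)
print('hole pix',ray(c,T,(256.7,188),zt).round(4),'posthole',ray(c,T,(257.3,48),.098).round(4))
row=[ray(c,T,(u,155),zt)[:2].round(4).tolist() for u in(177,334)];print(row)
print('front edge',[ray(c,T,(u,155.5),zt).round(4).tolist() for u in(180,255,330)])
E
```

```text
plate top z 0.1415651660429533
platetop px (255.4, 208.6) ctr [532.  -24.4] size [74.5 62.1] ang 86.1
fronthole px (255.5, 187.4) ctr [515.4 -22.8] size [14.2 13.9] ang 51.1
post px (256.7, 46.1) ctr [456.9 -18.2] size [39.9 36.2] ang 86.2
posthole px (256.7, 47.2) ctr [456.4 -18. ] size [11.8 11.7] ang 86.1
hole pix [ 0.5156 -0.0223  0.1416] posthole [ 0.4568 -0.0179  0.098 ]
[[0.4997, -0.0532], [0.504, 0.0095]]
front edge [[0.5, -0.052, 0.1416], [0.5021, -0.0221, 0.1416], [0.5041, 0.0079, 0.1416]]
```

The plate centre and the seat agree to about 0.5 mm in this view, so I'll lower it in small steps while watching the force.

```bash
python3 - <<'E'
from cell import manip,cams,inverse_kinematics as ik
from h import *
x,y=.5533,-.0241
manip.move_linear([x,y,.065],rate=.08); manip.dwell(.2); f0=manip.state()['contact_force'][2]
for z in np.arange(.061,.0455,-.002):
    manip.move_linear([x,y,z],rate=.03); s=manip.state(); print(round(z,4),s['tool_pos'].round(4),s['contact_force'].round(1))
    if s['contact_force'][2]-f0>8: break
manip.dwell(.2); print(manip.state()['contact_force'],manip.state()['clock'])
E
```

```text
0.061 [ 0.553  -0.0241  0.0607] [-0.3 -0.4 -2.1]
0.059 [ 0.5531 -0.0241  0.0588] [-0.5 -0.3 -1.8]
0.057 [ 0.5532 -0.0241  0.0568] [ 0.1  0.8 -2.4]
0.055 [ 0.5531 -0.0241  0.0548] [ 0.9  0.4 -1.9]
0.053 [ 0.5531 -0.0241  0.0528] [-1.1 -0.1 -2.2]
0.051 [ 0.5531 -0.0241  0.0508] [ 1.2  0.7 -1.9]
0.049 [ 0.5531 -0.0241  0.0488] [ 0.6  0.4 -1.4]
0.047 [ 0.5535 -0.0241  0.0484] [-3.4  0.1  8. ]
[-3.35196063 -0.25284329  8.38557866] 12.8083
```

It seated at a TCP height of 0.0484, as predicted for flat (0.042 + 0.0065). I'll release, check from above, then pull the top half over from behind.

```bash
python3 - <<'E'
from cell import manip,cams,inverse_kinematics as ik
from h import *
x,y=.5533,-.0241
manip.set_gripper(.078); manip.move_linear([x,y,.13],rate=.15)
c=wcap(manip,cams,'w_seat'); P=cloud(c,c['T']); z=P[...,2]
m=(abs(z-.070)<.006)&(abs(P[...,0]-x)<.06)&(abs(P[...,1]-y)<.045)
A=np.c_[P[m][:,:2],np.ones(m.sum())]; k,*_=np.linalg.lstsq(A,P[m][:,2],rcond=None)
print('n',m.sum(),'tilt',k[:2].round(3),'z',np.median(P[m][:,2]),'x',P[m][:,0].min(),P[m][:,0].max(),'y',P[m][:,1].min(),P[m][:,1].max())
r=down(86)
manip.move_linear([.50,-.02,.42],rate=.35); manip.set_gripper(0)
manip.move_pose([.77,-.04,.42],r)
manip.move_linear([.77,-.04,.258],rate=.25)
print(manip.state()['clock'])
for xx in (.72,.66,.60,.565):
    manip.move_linear([xx,-.04+(.77-xx)*.07,.258],rate=.15); s=manip.state(); print(xx,s['tool_pos'].round(3),s['contact_force'].round(1),round(s['clock'],1))
manip.move_linear([.60,-.03,.36],rate=.3)
manip.dwell(.5)
c=cams.capture('scene'); cv2.imwrite('pics/s2.png',c['image']); pickle.dump(c,open('s2.pkl','wb'))
print(manip.state()['clock'])
E
```

```text
n 9981 tilt [0.001 0.   ] z 0.06987476841075857 x 0.49970109018044595 0.6080696879647634 y -0.06059996738527733 0.009564034347448427
17.9833
0.72 [ 0.721 -0.037  0.261] [-0.2 -0.3 -0.5] 18.5
0.66 [ 0.661 -0.032  0.258] [-0.8 -0.6 -0.2] 19.0
0.6 [ 0.601 -0.028  0.258] [0.8 0.2 0.6] 19.6
0.565 [ 0.566 -0.026  0.258] [-0.3 -0.6  0.4] 19.9
21.0083
```

View pics/s2.png

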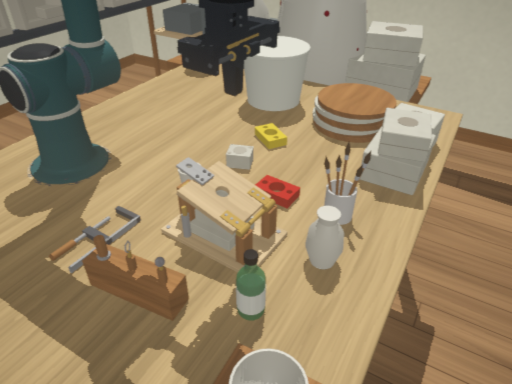

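The top half lies down over the plate (scene image around (222,200)), its tongue at (195,170), and the bystanders look untouched. The plate had measured flat at 69.9 mm with zero tilt. Next is the pin: one close look, and one at the tongue hole on the way.

```bash
python3 - <<'E'
from cell import manip,cams,inverse_kinematics as ik
from h import *
manip.move_pose([.456,-.018,.26],down(86)); manip.dwell(.3); c=wcap(manip,cams,'w_tong')
manip.set_gripper(.06)
p=[.436,-.256,.22]; r=down(95); print(ik(p,r))
manip.move_pose(p,r); manip.dwell(.2); c2=wcap(manip,cams,'w_pin'); print(manip.state()['clock'])
P=cloud(c,c['T']); m=(P[...,0]<.49)&(P[...,0]>.42)&(abs(P[...,1]+.02)<.03)&(P[...,2]>.1)&(P[...,2]<.135)
A=np.c_[P[m][:,:2]-[.4575,-.018],np.ones(m.sum())]; k,*_=np.linalg.lstsq(A,P[m][:,2],rcond=None); print('tongue plane',k, m.sum())
cv2.imwrite('pics/w3.png',cv2.resize(np.hstack([c['image'],c2['image']]),(800,300)))
P=cloud(c2,c2['T']); m=(np.hypot(P[...,0]-.436,P[...,1]+.256)<.03)&(P[...,2]>.112)&(P[...,2]<.13)
v,u=np.nonzero(m); print('grip top',P[m].mean(0),P[m].min(0),P[m].max(0),u.mean(),v.mean(),m.sum())
E
```

```text
[-0.58019011 -0.0460695   1.98105275  0.          1.20660941 -2.2382529 ]
24.275
tongue plane [-0.05484236  0.00814397  0.11380693] 2192
grip top [ 0.43385753 -0.25839489  0.11823498] [ 0.42492465 -0.2677973   0.11224575] [ 0.44412547 -0.24842219  0.12052875] 253.06094808126412 186.56207674943568 443
```

View pics/w3.png

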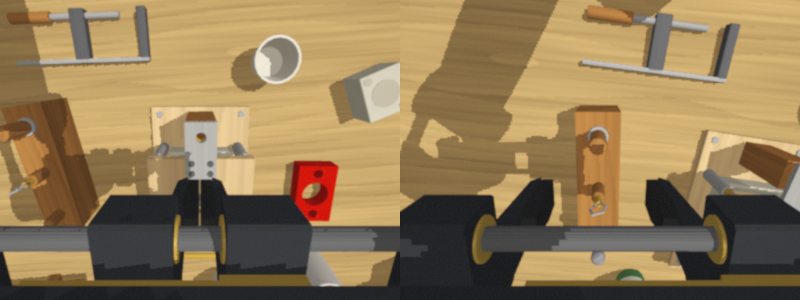

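The left view shows the tongue hole at (201,137). The tongue plane is at 113.8 mm, 8 mm high as it should be on the springs. In the right view the pin's grip and collar are at (597,140), the loop at (598,207) and the ball at (598,257). Grip top height is 118–119 mm as expected, so I'll grasp the pin.

```bash
python3 - <<'E'
from cell import manip,cams,inverse_kinematics as ik
from m import *
c,T,h=load('w_tong'); g=cv2.cvtColor(c['image'],cv2.COLOR_BGR2GRAY)
comp(win(246,164,272,188)&(g<105),c,T,.1138,'tonguehole',8)
comp(win(225,130,290,185)&(cloud(c,T)[...,2]>.106)&(h[...,1]<60),c,T,.1138,'tongue',50)
p=[.4343,-.2583]
manip.move_linear([*p,.15],rate=.15); manip.move_linear([*p,.077],rate=.08)
print(manip.state()['tool_pos'].round(4),manip.state()['contact_force'].round(1))
manip.set_gripper(0,force=60); s=manip.state(); print('w',s['gripper_width'],s['contact_force'].round(1))
manip.move_linear([*p,.21],rate=.15)
manip.move_linear([.4572,-.018,.21],rate=.25,rot=down(86)); manip.dwell(.3)
c=wcap(manip,cams,'w_pinheld'); s=manip.state(); print(s['clock'],s['tool_pos'].round(4),s['gripper_width'],s['contact_force'].round(1))
cv2.imwrite('pics/w4.png',cv2.resize(c['image'][90:282,128:384],None,fx=3,fy=3,interpolation=cv2.INTER_CUBIC))
E
```

```text
tonguehole px (257.4, 174.3) ctr [455.7 -17.8] size [9.6 6.9] ang 86.0
tongue px (257.0, 169.6) ctr [450.9 -17.5] size [40.  28.4] ang 86.0
[ 0.4348 -0.2586  0.0775] [ 0.1  0.4 -0.8]
w 0.01877039656608725 [-1.1  0.8  1. ]
29.1583 [ 0.4572 -0.0186  0.21  ] 0.01849781194538514 [ 0.7 -0.5 -1.5]
```

View pics/w4.png

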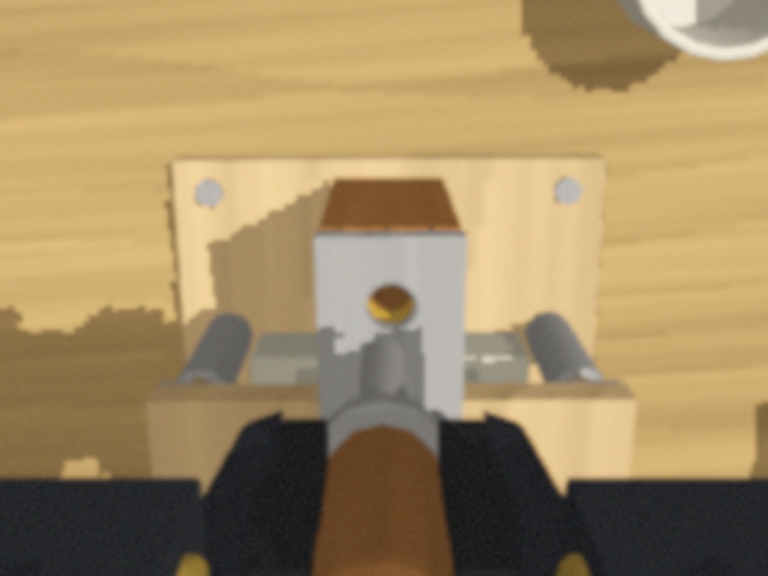

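The crop shows the tongue hole at (391,304) and the pin's shank leading to its nose at about (390,335). I'll lower until the nose is just above the hole and compare the two there.

```bash
python3 - <<'E'
from cell import manip,cams,inverse_kinematics as ik
from m import *
c,T,h=load('w_pinheld')
H=ray(c,T,(258.3,191.3),.1138); N=ray(c,T,(258,202),.143); print('hole',H.round(4),'nose',N.round(4))
manip.move_linear([.4572,-.0180,.189],rate=.08); manip.dwell(.2)
c=wcap(manip,cams,'w_near'); s=manip.state(); print(s['tool_pos'].round(4))
cv2.imwrite('pics/w5.png',cv2.resize(c['image'][150:250,195:325],None,fx=6,fy=6,interpolation=cv2.INTER_CUBIC))
E
```

```text
hole [ 0.4566 -0.0177  0.1138] nose [ 0.4557 -0.0182  0.143 ]
[ 0.4576 -0.018   0.1894]
```

View pics/w5.png

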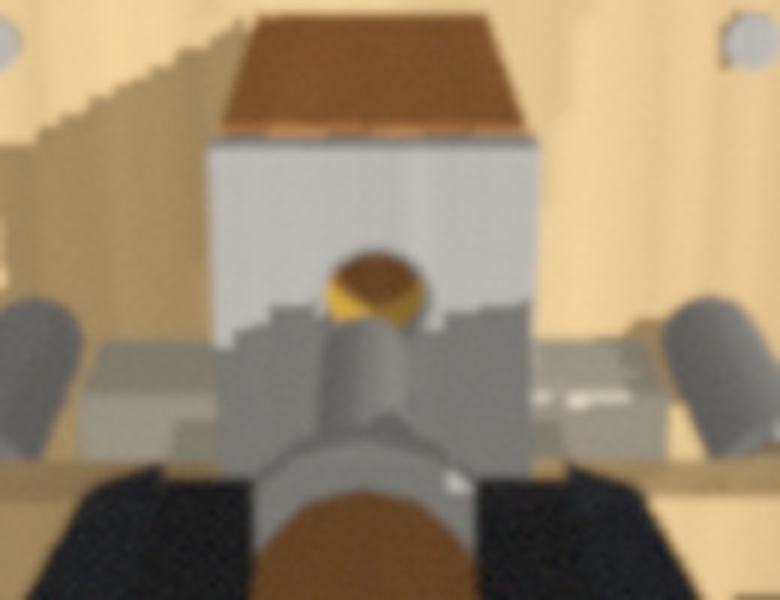

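The nose end is at crop (375,~326) and the hole centre at (377,~296). I'll ray them at their own heights for the correction, then insert in small steps.

```bash
python3 - <<'E'
from m import *
c,T,h=load('w_near')
f=lambda u,v:(195+(u+.5)/6-.5,150+(v+.5)/6-.5)
H=ray(c,T,f(377,296),.1135)
print('hole',H.round(4),'L/R',ray(c,T,f(325,296),.1135).round(4),ray(c,T,f(428,296),.1135).round(4),'top/bot',ray(c,T,f(377,250),.1135).round(4))
for v in(318,326,334): print(v,ray(c,T,f(375,v),.1224).round(4))
print('post ref hole at z .098 was .4567,-.0180 (w_hold)')
P=cloud(c,T); v,u=[int(round(x)) for x in f(375,345)][::-1]; print(P[v-2:v+8,u].round(4))
E
```

```text
hole [ 0.4567 -0.0179  0.1135] L/R [ 0.4563 -0.0243  0.1135] [ 0.4572 -0.0115  0.1135] top/bot [ 0.4508 -0.0175  0.1135]
318 [ 0.4565 -0.0181  0.1224]
326 [ 0.4575 -0.0182  0.1224]
334 [ 0.4586 -0.0183  0.1224]
post ref hole at z .098 was .4567,-.0180 (w_hold)
[[ 0.454  -0.0181  0.1348]
 [ 0.4537 -0.0181  0.1376]
 [ 0.4536 -0.0181  0.1397]
 [ 0.4541 -0.0181  0.1404]
 [ 0.4536 -0.0181  0.1435]
 [ 0.4534 -0.0181  0.146 ]
 [ 0.4535 -0.0182  0.1475]
 [ 0.453  -0.0181  0.1507]
 [ 0.4537 -0.0182  0.1504]
 [ 0.4536 -0.0182  0.1526]]
```

```bash
cat > ins.py <<'E'
from cell import manip
import numpy as np, sys
def go(x,y,z0,z1,step,rate,zlim=14,llim=12):
    for z in np.arange(z0,z1-1e-6,-step):
        manip.move_linear([x,y,z],rate=rate); s=manip.state(); f=s['contact_force']
        print(round(z,4),s['tool_pos'].round(4),f.round(1),round(s['gripper_width'],4))
        if f[2]>zlim or np.hypot(f[0],f[1])>llim: print('stop'); break
    print(round(s['clock'],1))
E
python3 - <<'E'
from ins import *
go(.4560,-.0179,.186,.124,.004,.04)
E
```

```text
0.186 [ 0.4558 -0.0179  0.1858] [-0.4 -0.4 -0.7] 0.0185
0.182 [ 0.4557 -0.0179  0.1816] [-0.5  0.3 -1.1] 0.0185
0.178 [ 0.4557 -0.0179  0.1776] [ 0.1 -0.3 -0.5] 0.0185
0.174 [ 0.4557 -0.0179  0.1736] [-0.9  0.3 -1.3] 0.0186
0.17 [ 0.4558 -0.0178  0.1697] [ 0.6  0.1 -0.8] 0.0183
0.166 [ 0.4558 -0.0178  0.1657] [ 0.3 -0.1 -1.7] 0.0185
0.162 [ 0.4558 -0.0178  0.1617] [ 0.1  0.2 -1.1] 0.0186
0.158 [ 0.4558 -0.0178  0.1577] [ 0.  -0.4 -0.6] 0.0187
0.154 [ 0.4558 -0.0178  0.1536] [ 0.3  0.5 -1.4] 0.0187
0.15 [ 0.4558 -0.0178  0.1497] [ 0.3  0.5 -0.8] 0.0189
0.146 [ 0.4558 -0.0179  0.1457] [ 0.4 -0.  -2.4] 0.0187
0.142 [ 0.4558 -0.0178  0.1417] [ 0.3  1.2 -0.7] 0.0189
0.138 [ 0.4558 -0.0178  0.1377] [-0.9  0.1 -1.5] 0.0185
0.134 [ 0.4558 -0.0179  0.1336] [-0.4  0.9 -1.5] 0.0182
0.13 [ 0.4558 -0.0179  0.1297] [-0.3  0.4 -1.3] 0.0188
0.126 [ 0.4558 -0.0179  0.1257] [ 0.4  0.  -1.3] 0.0182
33.8
```

The pin slid through the tongue into the post with no resistance, and the nose is now about 39 mm below the post mouth. Next I'll press until the collar bears and the springs are overcome.

```bash
python3 - <<'E'
from ins import *
from cell import cams
go(.4560,-.0179,.124,.1085,.001,.02,zlim=18)
manip.dwell(1.0); s=manip.state(); print(s['tool_pos'].round(4),s['contact_force'].round(1),s['gripper_width'],s['clock'])
from h import *
c=wcap(manip,cams,'w_end'); P=cloud(c,c['T'])
m=(P[...,0]<.452)&(P[...,0]>.436)&(abs(P[...,1]+.018)<.018)&(P[...,2]>.09)&(P[...,2]<.13)
print('tongue z front',np.median(P[m][:,2]),m.sum())
a=cv2.resize(c['image'],(400,300)); b=cams.capture('scene'); cv2.imwrite('pics/end.png',np.hstack([a,cv2.resize(b['image'],(400,300))]))
E
```

```text
0.124 [ 0.4559 -0.0179  0.1239] [-0.2  0.7 -1.6] 0.0184
0.123 [ 0.456  -0.0179  0.123 ] [ 0.5  0.3 -0.6] 0.0187
0.122 [ 0.456  -0.0179  0.122 ] [ 0.2 -0.1 -1.1] 0.0183
0.121 [ 0.456  -0.0179  0.121 ] [-0.  -0.5 -0.2] 0.0186
0.12 [ 0.4561 -0.0179  0.12  ] [ 0.5  0.8 -0.3] 0.0185
0.119 [ 0.4561 -0.0179  0.119 ] [-0.7  0.  -0. ] 0.0185
0.118 [ 0.4561 -0.0179  0.118 ] [ 0.3 -0.3  0.4] 0.0185
0.117 [ 0.456  -0.0179  0.117 ] [0.2 0.1 0.6] 0.0188
0.116 [ 0.456  -0.0179  0.116 ] [-0.3 -0.2  1.5] 0.019
0.115 [ 0.456  -0.0179  0.115 ] [ 0.  -0.4  1.8] 0.0184
0.114 [ 0.456  -0.0179  0.114 ] [-0.5  0.3  3.2] 0.0187
0.113 [ 0.4559 -0.0179  0.1131] [-2.   0.5  5. ] 0.0187
0.112 [ 0.456  -0.0179  0.113 ] [-5.3 -0.1 11.7] 0.0188
0.111 [ 0.456  -0.0179  0.113 ] [-8.2  1.7 17.4] 0.0187
0.11 [ 0.4561 -0.0179  0.1129] [-11.8   0.5  24.5] 0.0185
stop
37.6
[ 0.456  -0.0179  0.1129] [-11.2   0.6  23.6] 0.018342795275934076 38.5667
tongue z front 0.10693559480687545 3239
```

View pics/end.png

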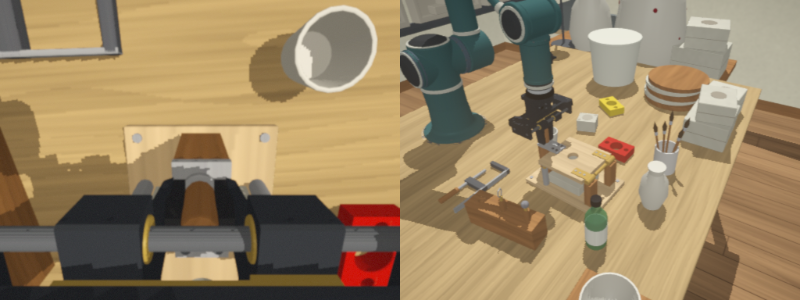

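```bash
python3 - <<'E'
from cell import order,manip
s=manip.state(); print(s['contact_force'].round(1),s['clock']); order.close_job()
E
```

```text
[-10.7   0.3  23.6] 38.6667
the job is handed in; nothing more can be done
```

The job was handed in at 38.7 s. The mould is shut, and the arm is still gripping the pin and pressing it down.

- **Middle piece:** The white plate sits over both knobs. It measured flat before closing, with its top at 69.9 mm (70 expected) and zero tilt.
- **Top half:** I pulled it over from behind and it sank onto the springs, with the tongue about 8 mm high.
- **Pin:** It went through the tongue into the post with no resistance. The collar then pushed the tongue down about 8 mm to a hard stop.
- **Last checks:** The arm was pressing down with about 24 N, steady over 1 s, against the roughly 5 N the springs need. The last scene picture shows the other things on the bench where they were.

**Small disagreements:**
- The tongue's last measured height was 106.9 mm, against 106 nominal. That is within the 2 mm camera calibration.
- There is about 11 N of sideways force towards the robot while pressing, not explained or removed.

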